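Load the round-faced die and set the stamping selector to match

ROBOT

A 7-joint arm with a two-finger parallel gripper is mounted at the origin on the work surface. World frame = base frame: x ahead of the robot, y to its left, z up, the work surface at z = 0. Lengths are in m, angles in degrees, forces in N, time in s.
With the tool pointing down it reaches from about 0.4 to 0.75 m from the base axis. Payload 19.5 kg.
Tool frame: the origin (TCP) lies between the finger pads; the fingertips stand 17 mm ahead of it and the grasp point (between the pads) lies 2 mm behind it; z points along the fingers, y is the line along which they close (so a half turn about z gives the same grasp; the last joint's range is limited). The gripper opens to 85 mm and grips with 20 to 120 N. Pads are 22 mm wide; open, the fingers measure 114 mm over their backs; the gripper's body (76 mm by 85 mm) begins 54 mm behind the grasp point. The pads swing forward as they close: fully open they stand 13 mm farther back than shut.
Start: joints at [-65.988, 40.479, -1.581, 85.061, 1.261, 54.483, -4.326], TCP at [0.256, 0.515, 0.248] pointing down, gripper open.
Joint ranges: [-155.06, 155.06], [-18.47, 123.98], [-90, 86.84], [0, 140.48], [-83.41, 263.41], [0, 116], [-161.91, 161.91]. Speed limits (degrees/s): [108.29, 108.29, 147.25, 147.25, 172.46, 172.46, 172.46].

INTERFACE

Orientations are given as a 3x3 rotation matrix whose columns are the frame's x, y, z axes.
In Python, from bench import r gives the robot as it stands.
- The arm moves only by the tool step_arm, never from a script. Its argument "commands" is a list of rows, each a list of 7 numbers: the finger opening in cm, from 0 to 8.54, then the shift along the world's x, y, z in cm, then the turn, a rotation vector about the world's x, y, z in rad. A call has 1 to 20 rows; each row is the pose to reach, as a shift and turn from the pose commanded when the call began; what a row does not reach only later rows make up. A row lasts 1/8 s, in which the tool goes at most 62.5 mm and 10.7 degrees, less where a joint would pass 70% of its speed; a pose out of reach is approached as far as the arm can. A call with a gripper value outside its range is refused whole. The fingers move at their own pace and stop on an object; "squeeze" is the grip in N (left out, the last holds). Time passes only in rows, so rows that repeat a pose let the fingers close. It gives the time, the measured TCP pose, the force, the opening and the grip force at its end, in the units of the state.
- r.sense(): the state, without advancing time (a new reading comes with each control period).
- r.snapshot(name): name is "side" or "top" or "wrist"; returns a dict with "img" (400x640x3 uint8, red, green, blue), "z_map" (400x640 float32, m along the optical axis (not along the pixel's ray), 0 where there is no reading), "K" (3x3 intrinsics, pixels), "R" (3x3) and "t" (3): a world point X has camera coordinates R X + t; the wrist camera has in their place "hand_eye" (4x4, takes a point from camera to tool coordinates, whose origin is the TCP and whose axes are the flange's). Camera axes: x right, y down, z forward; pixel columns grow to the right and rows downward; lengths in m; the calibration is good to about 2 mm. A picture is of the moment at which its call begins: read the wrist's pose just before it.
- r.sign_off(): hands the job in; it is judged then, once.
Trained networks look in a picture, given as the dict that the camera call returned (one of the last four; its "shot" number tells which), for a name from the list of things; names that differ only in an ending like _2 or _b are one class to them, and where a whole thing is asked for, a point or a joint stands for the part that bears it (a point fixed in the world has none). Each returns a list of dicts, best first, with "p" (0 to 1); they miss things now and then, are a little off and sometimes report something else, mostly with a low value. They report only what shows in the picture. A call takes as long as a camera call. They do not tell look-alikes from the thing itself.
- r.search_frame(label, picture): "extent" ([centre column, centre row, width, height] in pixels, round what is visible of it).
- r.pinpoint(label, picture): "location" ([column, row] in pixels: a listed point, or the origin of a listed thing).
The state is a dict: "clock": time; "q": joint angles; "qd": joint speeds; "joint_torque": joint torques, N m; "tool_pos": TCP position; "orientation": TCP orientation; "contact_force": force on the tool from outside, world axes, zero at the start; "ft_torque": the same for the moment, N m; "opening": opening from 0.0 (shut) to 1.0 (fully open); "gripper_force": force on a finger pad.
Only numpy, scipy, OpenCV 4.12 (cv2) and the standard library are available. Lean on these libraries where they do the work, as an engineer would, in place of code of your own. Each camera call takes 0.05 s, during which the arm holds its last target. There are 200 camera calls.

TASK

From the die rack, take the die with the round face and lay it, face up, flat and square in the pocket of the die carrier: set it down gently and let go, do not drop it in. Then turn the selector dial on the cream control panel so that its pointer rests in the detent at the round tag. Leave the other dies and everything else on the bench where they are.

Things in the scene. Friction and masses are not known exactly. Their poses are not given: they have to be found in the camera images.
- die_disc: The die to load: aluminium block 60 (x) x 34 (y) x 30 mm high, 0.12-0.23 kg, a dark raised round face 22 mm across, 3 mm high, mid-top. Origin: centre of underside; z up. In a rack slot only its ends can be gripped, in the carrier only its long sides: put it down on free bench between and take it again a quarter turn round. Either end may face either way.
- die_cross: Same block as die_disc but with a raised cross (two bars 26 x 7 mm) on top; in another slot. Leave alone. Origin and axes as die_disc.
- die_bar: Same block as die_disc but with a single raised bar (26 x 7 mm along x) on top; in another slot. Leave alone. Origin and axes as die_disc.
- rack: Grey fixed rack, base 66 (x) x 148 (y) x 4 mm; three slots along x at y = -46, 0, +46 mm, 41 mm wide, open at the ends, between 5 mm walls 46 mm long, tops 36 mm above the bench. One die lies along each slot on the base, its ends 7 mm beyond the walls. Origin: centre of underside. Rack and panel stand left and right of the carrier, either way.
- carrier: Fixed dark die carrier, base 110 (x) x 70 (y) x 10 mm. Pocket for the die along x: steel end cheeks 64 mm apart, 10 mm thick, 46 wide, tops 56 mm above the bench (no room for fingers between die end and cheek); low side ribs 38 mm apart, 6 mm thick, tops 15 mm above the bench. Origin: centre of underside.
- carrier_seat (a point): Centre of the pocket floor (10 mm above the bench), axes as the carrier. When the die is home its origin lies here.
- panel: Fixed cream control panel box 150 (x) x 140 (y) x 55 mm high with the dial, a small counter and three tags on its flat top. Origin: centre of the underside. The dial's axis is at x = -20 mm, y = 0, upright.
- dial (a joint): Selector dial angle, rad: 0 at the start, growing clockwise seen from above; springs to the nearest detent at 0, 0.698, 1.396 or 2.094. At 0 the pointer points 80 degrees counter-clockwise of the panel's +x; at each of the others it points at one tag. Takes about 0.1 N m to leave a detent.
- dial_grip (a point): On the dial's axis, 84 mm above the bench. Grip: black bar 44 mm long (point's x), 14 mm wide (y), 24 mm high, top at 88 mm, on a round skirt 48 mm across with its top at 64 mm. Axes turn with the dial; x points along the pointer.
- dial_pointer (a point): Tip of the dial's pointer nose, 36 mm from the axis, 60 mm above the bench; the nose and a white line on top mark the pointing end. x points outward along the pointer.
- tag_disc: Fixed dark round tag, 22 mm across, 2 mm thick, on the panel's top 58 mm from the dial's axis at one of the three detent directions: the one to set. Origin: centre of its underside.
- tag_cross: Fixed dark cross-shaped tag, 26 mm, at another of the three directions.
- tag_bar: Fixed dark bar-shaped tag, 26 x 7 mm, at the remaining direction.
- foil_reel: Bystander: aluminium reel lying on its flange, 84 mm across, 38 mm high.
- roller: Bystander: aluminium roller standing on end, 38 mm across, 85 mm high.
- screwdriver: Bystander: screwdriver lying on the bench.
- oil_bottle: Bystander: white bottle, 52 mm across, 120 mm high.
- wrench: Bystander: wrench lying on the bench.
Not all that is in view belongs to the job. What is shaped like the carrier but green is not meant.

How it is judged:
By the outcome, as a careful person would: the job done as asked, in the order asked, and still so for the second after the job is handed in, with the robot touching nothing.
It also fails if it takes over 70 s, if anything falls off the work surface, if the arm or the gripper's body presses on something with over 40 N, if the wrist force passes 120 N, or if a joint passes its speed limit or range.

## Working session

There is one attempt and no reset: what is moved stays moved. The work goes in short steps, Python scripts to look and compute and a tool call to move; the robot and the scene stay as the last step left them, time stands still between calls to the robot, and variables do not carry over. Pictures are saved under pics/ and viewed, at most 13 in all, crops included, and the job is handed in when it is done.

Besides the shell and the picture viewer there is one more tool, called after ">>>" as name([rows], argument=value, ...), one row to a line, values as JSON. step_arm: Moves the arm, as the interface text tells. Its arguments: {"type":"object","properties":{"commands":{"type":"array"},"squeeze":{"type":"number"}},"required":["commands"]}

```bash
mkdir -p pics; cat > h.py <<'E'
from bench import r
import numpy as np, cv2
def save(p,n): cv2.imwrite(f'pics/{n}.png',p['img'][:,:,::-1])
def ext(p,s=None):
    if 'R' in p: return np.array(p['R']),np.array(p['t'])
    T=np.array(p['hand_eye']); Rw=np.array(s['orientation']); tw=np.array(s['tool_pos'])
    A=Rw@T[:3,:3]; b=Rw@T[:3,3]+tw
    return A.T,-A.T@b
def ray(p,uv,E):
    R,t=E; d=R.T@np.linalg.inv(p['K'])@np.array([uv[0],uv[1],1.]); return -R.T@t,d
def onz(p,uv,z,E):
    c,d=ray(p,uv,E); return c+d*(z-c[2])/d[2]
def cloud(p,E):
    R,t=E; K=np.array(p['K']); v,u=np.mgrid[:400,:640]; z=p['z_map']
    c=np.stack([(u-K[0,2])/K[0,0]*z,(v-K[1,2])/K[1,1]*z,z],-1)
    return (c-t)@R
def tri(rs):
    A=0;b=0
    for c,d in rs:
        d=d/np.linalg.norm(d);M=np.eye(3)-np.outer(d,d);A=A+M;b=b+M@c
    return np.linalg.solve(A,b)
E
cat > a.py <<'E'
from h import *
s=r.sense();print(s)
P={n:r.snapshot(n) for n in('top','side')}
for n,p in P.items():
    save(p,n+'0');E=ext(p,s);C=cloud(p,E)
    print(n,'cam',-E[0].T@E[1])
    for l in 'die_disc die_cross die_bar rack carrier carrier_seat panel dial_grip dial_pointer tag_disc tag_cross tag_bar'.split():
        for f in r.pinpoint(l,p)[:2]:
            u,v=f['location'];ui,vi=int(np.clip(u,0,639)),int(np.clip(v,0,399))
            print(l,round(f['p'],2),np.round([u,v],1),'surf',C[vi,ui].round(3))
E
python3 a.py
```

```text
{'clock': 0.0, 'q': array([-65.98752656,  40.51360291,  -1.58279821,  85.08218297,
         1.26128287,  54.48329591,  -4.3249705 ]), 'qd': array([ 0.12308008,  0.03770005,  0.00904979,  0.00465081, -0.06117969,
       -0.00788336,  0.02082911]), 'joint_torque': array([-1.67669430e-03, -8.83233047e+01,  1.23434119e+00, -2.36168629e+01,
        1.68939144e-02,  6.87581181e-03, -2.99526334e-05]), 'tool_pos': array([0.2555758 , 0.51481705, 0.24783973]), 'orientation': array([[-8.95711190e-01,  4.44636107e-01, -4.42714277e-04],
       [ 4.44636325e-01,  8.95710653e-01, -9.82192106e-04],
       [-4.01741804e-05, -1.07660731e-03, -9.99999420e-01]]), 'contact_force': array([-0.67455184, -1.21120354,  0.16995038]), 'ft_torque': array([ 0.02301666,  0.0157074 , -0.01888049]), 'gripper_force': 0.0, 'opening': 0.9993027816007705}
top cam [0.45880073 0.00750157 1.12954941]
die_disc 0.79 [250.3 243.4] surf [0.471 0.192 0.038]
die_cross 0.86 [214.1 235.8] surf [0.49  0.28  0.034]
die_cross 0.51 [444.4 235.4] surf [ 0.493 -0.264  0.085]
die_bar 0.85 [226.8 236.4] surf [0.488 0.251 0.036]
rack 0.72 
[... 931 characters left out ...]
1.9 185. ] surf [0.461 0.222 0.035]
carrier 0.91 [284.8 242.1] surf [0.442 0.01  0.009]
carrier 0.58 [221.5 231.9] surf [0.323 0.131 0.01 ]
carrier_seat 0.82 [222.3 230.9] surf [0.327 0.133 0.009]
carrier_seat 0.62 [283.1 238.4] surf [0.446 0.021 0.011]
panel 0.63 [371.8 309.5] surf [ 0.482 -0.286  0.055]
dial_grip 0.72 [372.5 292.5] surf [ 0.493 -0.27   0.089]
dial_grip 0.26 [376.2 311.4] surf [ 0.486 -0.297  0.058]
dial_pointer 0.82 [361.5 286.2] surf [ 0.501 -0.227  0.053]
tag_disc 0.4 [391.  285.7] surf [ 0.555 -0.264  0.059]
tag_disc 0.22 [256.7 183.5] surf [0.476 0.221 0.036]
tag_cross 0.39 [398.2 305.3] surf [ 0.535 -0.311  0.057]
tag_bar 0.41 [377.7 280.3] surf [ 0.54  -0.235  0.055]
```

```bash
python3 -c "
import cv2
a=cv2.imread('pics/top0.png')[110:350,170:510];cv2.imwrite('pics/top0c.png',cv2.resize(a,(800,565),interpolation=3))"
```

```text
(no output)
```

View pics/top0c.png

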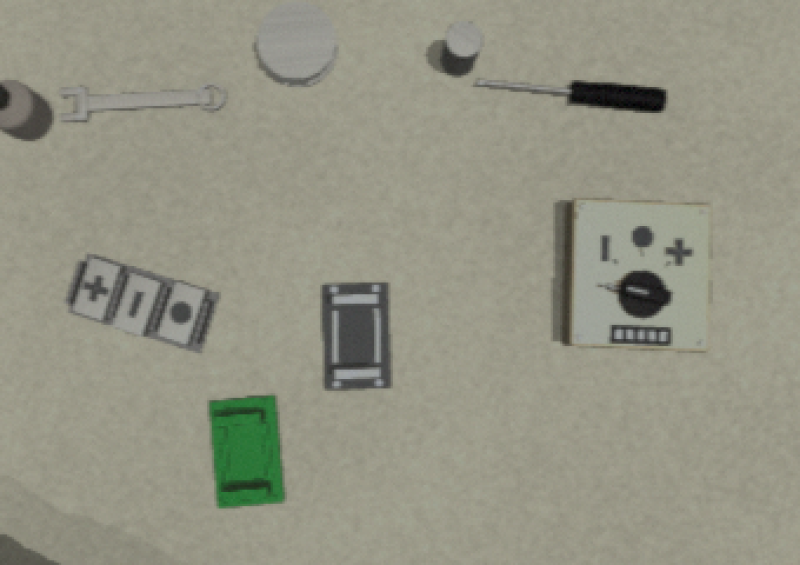

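View pics/side0.png

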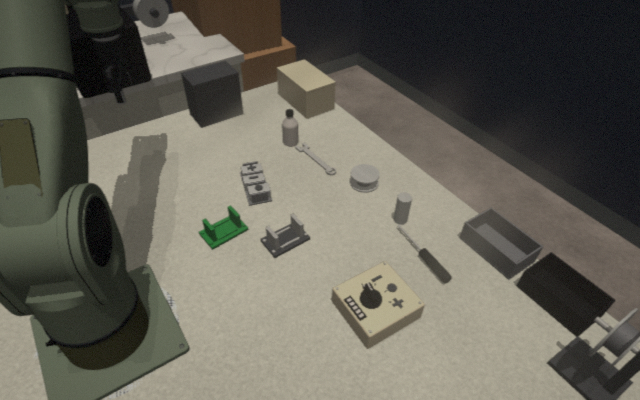

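Top view crop: rack at left with cross, bar, and disc (disc at crop 181,313 → full 247,243). The grey carrier is at full (321,253) and the dial at (443,235), with its tags running bar, disc, cross clockwise. The disc tag is therefore detent 1.396. The side view agrees, and the green carrier is the decoy.

>>> step_arm([
  [8.5,10,-12,1,0,0,-0.5],
  [8.5,22.2,-29,1,0,0,-1.32],
  [8.5,22.2,-29,1,0,0,-1.32],
  [8.5,22.2,-29,1,0,0,-1.32],
  [8.5,22.2,-29,1,0,0,-1.32],
  [8.5,22.2,-29,1,0,0,-1.32],
  [8.5,22.2,-29,1,0,0,-1.32],
  [8.5,22.2,-29,1,0,0,-1.32],
  [8.5,22.2,-29,1,0,0,-1.32],
  [8.5,22.2,-29,1,0,0,-1.32],
  [8.5,22.2,-29,1,0,0,-1.32],
])

```text
clock: 2.68
tool_pos: [0.4776, 0.2252, 0.2583]
orientation: [[0.207, 0.978, -0.0], [0.978, -0.207, 0.0], [0.0, -0.0, -1.0]]
contact_force: [0.3, -0.6, -0.3]
opening: 0.994
gripper_force: 0.0
```

```bash
cat > w.py <<'E'
import sys
from h import *
s=r.sense();p=r.snapshot('wrist');save(p,sys.argv[1]);E=ext(p,s);C=cloud(p,E)
print(s['clock'],s['tool_pos'].round(4),np.degrees(np.arctan2(s['orientation'][1,1],s['orientation'][0,1])),s['orientation'][:,2].round(4),'cam',(-E[0].T@E[1]).round(3),s['q'].round(1))
np.savez('/tmp/'+sys.argv[1],img=p['img'],C=C,R=E[0],t=E[1],K=p['K'])
for l in sys.argv[2:]:
    for f in r.pinpoint(l,p)[:2]:
        u,v=f['location'];print(l,round(f['p'],2),np.round([u,v],1),C[int(np.clip(v,0,399)),int(np.clip(u,0,639))].round(4))
E
python3 w.py w1 die_disc die_cross die_bar rack carrier
```

```text
2.675 [0.4776 0.2252 0.2583] -11.940354467557208 [-1.e-04  1.e-04 -1.e+00] cam [0.494 0.302 0.382] [-38.4  36.9  18.   94.4 -13.9  50.9 -26.9]
die_disc 0.89 [317.5 184.9] [0.4755 0.2123 0.0314]
die_cross 0.77 [321.4 116.2] [0.4968 0.2911 0.0352]
die_bar 0.62 [319.7 152.9] [0.4861 0.2508 0.0324]
rack 0.83 [318.  152.2] [0.4849 0.2511 0.0326]
rack 0.43 [325.4 299.7] [0.4491 0.0275 0.0076]
carrier 0.95 [324.5 300.3] [0.4473 0.026  0.0075]
carrier 0.76 [231.6 251.3] [0.334  0.1354 0.0092]
```

View pics/w1.png

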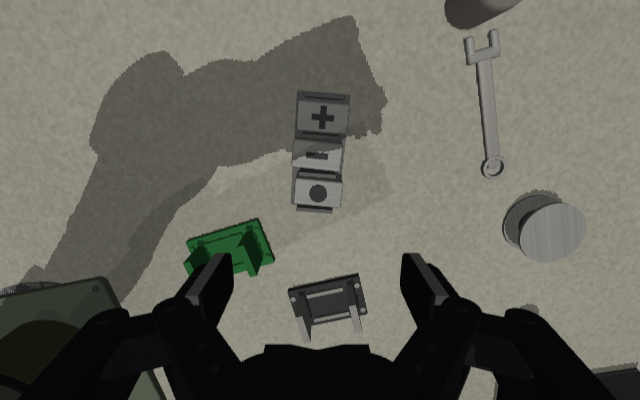

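```bash
cat > m.py <<'E'
import sys
from h import *
def rect(pts):
    (c,(w,h),a)=cv2.minAreaRect((pts[:,:2]*1000).astype(np.float32))
    if w<h: w,h=h,w;a+=90
    return np.round(c,1),round(w,1),round(h,1),round((a+90)%180-90,2)
def near(C,c,rad,z0,z1):
    m=(np.hypot(C[...,0]-c[0],C[...,1]-c[1])<rad)&(C[...,2]>z0)&(C[...,2]<z1);return m
def rob(m):  # drop isolated pixels
    return cv2.morphologyEx(m.astype(np.uint8),cv2.MORPH_OPEN,np.ones((3,3)))>0
def disc(img,C,c,rad=.02):
    g=cv2.cvtColor(img,cv2.COLOR_RGB2GRAY).astype(int);m=near(C,c,rad,.02,.06)
    v=g[m];th=(np.percentile(v,5)+np.percentile(v,70))/2
    k=(m&(g<th)).astype(np.uint8);n,l,st,ce=cv2.connectedComponentsWithStats(k)
    i=1+np.argmax(st[1:,4]);return ce[i],st[i]
if __name__=='__main__':
    d=np.load('/tmp/w1.npz');C=d['C'];img=d['img']
    p=r.snapshot('top');s=r.sense();E=ext(p);CT=cloud(p,E)
    for n,c_,im,K,EE in(('w',C,img,d['K'],(d['R'],d['t'])),('t',CT,p['img'],p['K'],E)):
        b=near(c_,(.40,.22),.04,-.02,.02);print(n,'bench z',np.median(c_[b][:,2]))
        m=rob(near(c_,(.486,.25),.1,.024,.05));P=c_[m];print(' rack',rect(P),len(P))
        m=near(c_,(.475,.211),.016,.02,.06);print(' die z',np.percentile(c_[m][:,2],[10,50,90]).round(4))
        uv,st=disc(im,c_,(.475,.211));print(' disc',uv,st,onz({'K':K},uv,.037,EE).round(4))
        m=near(c_,(.448,.023),.08,.045,.07);k,l,st,ce=cv2.connectedComponentsWithStats(m.astype(np.uint8))
        for i in range(1,k):
            if st[i,4]>8: P=c_[l==i];print(' cheek',P.mean(0).round(4),rect(P),len(P))
        m=rob(near(c_,(.448,.023),.075,.004,.013));print(' base',rect(c_[m]),m.sum(),np.median(c_[m][:,2]))
E
python3 m.py
```

```text
w bench z -0.0016353909087154078
 rack (array([484.2, 247.1]), 143.3, 65.1, 74.58) 5044
 die z [0.0305 0.0333 0.0357]
 disc [317.69361702 192.94468085] [309 185  18  17 235] [0.4743 0.2024 0.037 ]
 cheek [0.4888 0.0265 0.0538] (array([488.8,  23.7]), 46.3, 10.0, -87.77) 241
 cheek [0.4159 0.0228 0.0533] (array([415.3,  20.3]), 46.3, 9.8, -87.74) 262
 base (array([452.2,  21.3]), 109.5, 71.5, 2.65) 2020 0.008656751638745835
t bench z 0.0006498244337463707
 rack (array([477.1, 224.6]), 104.0, 61.4, 79.24) 830
 die z [0.0321 0.036  0.0391]
 disc [246.34482759 242.29310345] [243 238   8   9  58] [0.473  0.2006 0.037 ]
 cheek [0.4874 0.0211 0.056 ] (array([486.9,  20. ]), 42.8, 9.5, -89.06) 82
 cheek [0.4137 0.017  0.0562] (array([413.7,  18.2]), 44.9, 9.6, -89.07) 94
 base (array([450. ,  19.4]), 108.2, 69.9, 2.94) 400 0.010420851965435051
```

Wrist view: the disc die is the lowest in the rack (318,193), and the grey carrier is at (325,300). I'll go closer over the die for a second wrist measurement.

>>> step_arm([
  [8.5,-0.4,-2.4,-6,0,0,-0.06],
  [8.5,-0.4,-2.4,-12,0,0,-0.06],
  [8.5,-0.4,-2.4,-12,0,0,-0.06],
  [8.5,-0.4,-2.4,-12,0,0,-0.06],
])

```text
clock: 3.52
tool_pos: [0.4744, 0.2014, 0.1402]
orientation: [[0.267, 0.964, 0.002], [0.964, -0.267, 0.001], [0.001, 0.001, -1.0]]
contact_force: [0.8, 0.4, 0.9]
opening: 0.996
gripper_force: 0.0
```

```bash
python3 w.py w2 die_disc; python3 - <<'E'
from m import *
d=np.load('/tmp/w2.npz');C=d['C'];im=d['img'];K=d['K'];EE=(d['R'],d['t'])
m=rob(near(C,(.484,.247),.1,.024,.05));print('rack',rect(C[m]),m.sum())
uv,st=disc(im,C,(.4735,.2015));print('disc',uv,st,onz({'K':K},uv,.037,EE).round(4),C[int(uv[1]),int(uv[0])])
d1=np.load('/tmp/w1.npz');uv1=[317.7,192.9];print('tri',tri([ray({'K':K},uv,EE),ray({'K':d1['K']},uv1,(d1['R'],d1['t']))]).round(4))
E
```

```text
3.525 [0.4744 0.2014 0.1402] -15.461411220399668 [ 1.6e-03  8.0e-04 -1.0e+00] cam [0.495 0.277 0.264] [-33.9  45.8  13.7 105.  -19.   31.3 -23.3]
die_disc 0.97 [315.4 191.9] [0.4765 0.213  0.0314]
rack (array([484.2, 247.1]), 142.9, 65.1, 74.79) 11851
disc [315.28659161 198.20163767] [293 181  44  38 977] [0.4756 0.2086 0.037 ] [0.47524924 0.20832706 0.03541768]
tri [ 0.4677  0.1754 -0.0654]
```

View pics/w2.png

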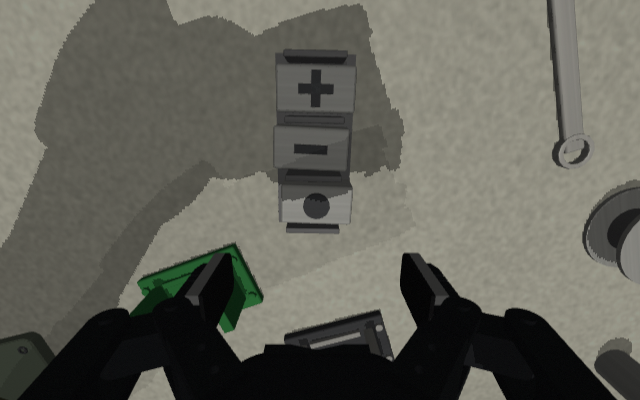

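```bash
python3 - <<'E'
from m import *
d=np.load('/tmp/w2.npz');C=d['C'];im=d['img'];K=d['K'];EE=(d['R'],d['t'])
g=cv2.cvtColor(im,cv2.COLOR_RGB2GRAY);print(g[195:222:3,296:338:3])
for th in(45,55,65):
    k=np.zeros_like(g);k[180:225,285:350]=(g[180:225,285:350]<th);k=cv2.morphologyEx(k,cv2.MORPH_OPEN,cv2.getStructuringElement(2,(9,9)))
    n,l,st,ce=cv2.connectedComponentsWithStats(k)
    for i in range(1,n):print(th,ce[i],st[i],onz({'K':K},ce[i],.037,EE).round(4))
# die top edges in die frame from depth
c=np.array([.474,.2024]);a=np.radians(-15.3);R=np.array([[np.cos(a),np.sin(a)],[-np.sin(a),np.cos(a)]])
m=near(C,c,.05,.02,.05);P=(C[m][:,:2]-c)@R.T;G=g[m];Z=C[m][:,2]
s=abs(P[:,1])<.012;print('ends',np.percentile(P[s,0],[0,1,99,100]))
for y in np.arange(-.03,.03,.002):
    q=(abs(P[:,0])<.02)&(P[:,1]>=y)&(P[:,1]<y+.002)
    if q.any():print(round(y,3),np.median(G[q]),np.median(Z[q]).round(4))
E
```

```text
[[ 80  80  80  80  62  26  28  29  27  44  79  78  79  79]
 [ 79  81 117  77  46  30  30  29  30  29  40 117 136 137]
 [140 140 140  54  53  53  54  54  29  46  54 137 137 136]
 [137 137 135  53  53  53  53  53  53  53  53  98 138 138]
 [138 138 135  53  53  54  54  53  53  52  54  63 135 135]
 [138 138 137  54  53  53  54  54  53  54  53 129 137 138]
 [134 133 134  93  53  52  52  53  52  52  55 134 135 135]
 [133 133 133 133  93  54  53  54  54  81 133 134 133 134]
 [137 137 137 136 136 135 120 120 134 134 134 134 134 134]]
55 [316.203125 205.65625 ] [304 193  25  25 448] [0.4746 0.2022 0.037 ]
65 [315.91085271 204.98643411] [304 193  25  25 516] [0.4745 0.2028 0.037 ]
ends [-0.0295454  -0.02883303  0.02962277  0.03070516]
-0.026 86.0 0.0341
-0.024 87.0 0.0343
-0.022 32.0 0.0304
-0.02 67.5 0.0296
-0.018 127.0 0.0321
-0.016 137.0 0.0324
-0.014 134.0 0.0323
-0.012 133.0 0.0327
-0.01 133.0 0.0329
-0.008 119.0 0.0335
-0.006 70.5 0.0339
-0.004 53.5 0.0343
-0.002 54.0 0.0349
0.0 54.0 0.0346
0.002 78.0 0.0338
0.004 79.0 0.0329
0.006 79.0 0.033
0.008 79.0 0.0327
0.01 80.0 0.0322
0.012 78.0 0.0324
0.014 60.0 0.0313
0.016 50.0 0.0271
0.018 46.0 0.0329
0.02 50.0 0.0343
0.022 53.0 0.0346
0.024 31.0 0.0304
0.028 70.5 0.0316
```

>>> step_arm([
  [8.5,0,0.1,-5,0,0,0],
  [8.5,0,0.1,-8.5,0,0,0],
  [8.5,0,0.1,-10.5,0,0,0],
  [8.5,0,0.1,-11.5,0,0,0],
  [8.5,0,0.1,-11.5,0,0,0],
])

```text
clock: 4.25
tool_pos: [0.4741, 0.2023, 0.024]
orientation: [[0.267, 0.964, 0.001], [0.964, -0.267, 0.0], [0.001, 0.001, -1.0]]
contact_force: [0.3, 0.6, 0.2]
opening: 0.996
gripper_force: 0.0
```

>>> step_arm([
  [5,0,0,0,0,0,0],
  [5,0,0,0,0,0,0],
  [5,0,0,0,0,0,0],
  [5,0,0,0,0,0,0],
  [5,0,0,0,0,0,0],
], squeeze=40)

```text
clock: 4.88
tool_pos: [0.4741, 0.2023, 0.0244]
orientation: [[0.267, 0.964, 0.001], [0.964, -0.267, 0.001], [0.001, 0.001, -1.0]]
contact_force: [-1.0, -0.5, 10.7]
opening: 0.696
gripper_force: 40.5
```

>>> step_arm([
  [5,0,0,1,0,0,0],
  [5,0,0,3,0,0,0],
  [5,0,0,5,0,0,0],
  [5,0,0,7,0,0,0],
  [5,3,-2.5,8,0,0,0.08],
  [5,6,-5,8,0,0,0.16],
  [5,9,-8,8,0,0,0.24],
  [5,10.6,-9.2,8,0,0,0.315],
  [5,10.6,-9.2,8,0,0,0.315],
  [5,10.6,-9.2,8,0,0,0.315],
])

```text
clock: 6.12
tool_pos: [0.5791, 0.1107, 0.1037]
orientation: [[-0.045, 0.999, -0.0], [0.999, 0.045, 0.0], [0.0, -0.0, -1.0]]
contact_force: [-1.2, -0.1, -1.0]
opening: 0.694
gripper_force: 44.4
```

```bash
python3 w.py w3 die_disc die_bar die_cross
```

```text
6.125 [0.5791 0.1107 0.1037] 2.5521026363581636 [-4.e-04  3.e-04 -1.e+00] cam [0.576 0.189 0.228] [-17.4  53.2   7.1  90.5  -9.5  37.   -2.9]
die_disc 0.71 [316.2 254.1] [0.5783 0.1265 0.1117]
die_bar 0.81 [183.5  11.7] [0.4957 0.2386 0.033 ]
```

View pics/w3.png

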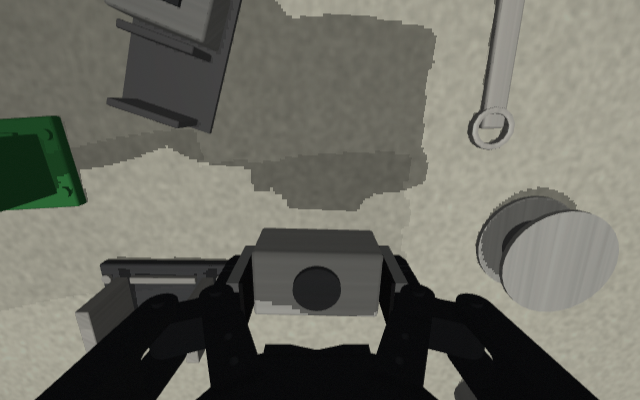

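Wrist view: the die is held level between the fingers with the disc at (317,288), and the rack slot is empty. Lowering it to free bench.

>>> step_arm([
  [5,0,0,-4,0,0,0],
  [5,0,0,-7,0,0,0],
  [5,0,0,-7.8,0,0,0],
  [5,0,0,-8.1,0,0,0],
  [5,0,0,-8.1,0,0,0],
])

```text
clock: 6.95
tool_pos: [0.5801, 0.1101, 0.0232]
orientation: [[-0.045, 0.999, 0.001], [0.999, 0.045, 0.0], [0.0, 0.001, -1.0]]
contact_force: [-0.5, 0.5, -0.9]
opening: 0.696
gripper_force: 44.3
```

>>> step_arm([
  [5,0,0,-0.1,0,0,0],
  [5,0,0,-0.2,0,0,0],
  [5,0,0,-0.25,0,0,0],
  [5,0,0,-0.25,0,0,0],
])

```text
clock: 7.45
tool_pos: [0.5799, 0.1101, 0.0205]
orientation: [[-0.045, 0.999, 0.001], [0.999, 0.045, 0.0], [0.0, 0.001, -1.0]]
contact_force: [-3.0, -0.2, 9.7]
opening: 0.695
gripper_force: 45.6
```

>>> step_arm([
  [8.5,0,0,0.1,0,0,0],
  [8.5,0,0,0.1,0,0,0],
  [8.5,0,0,0.1,0,0,0],
  [8.5,0,0,4,0,0,0],
  [8.5,0,0,10,0,0,0],
  [8.5,0,0,12,0,0,-0.18],
  [8.5,0,0,12,0,0,-0.36],
  [8.5,0,0,12,0,0,-0.54],
  [8.5,0,0,12,0,0,-0.72],
  [8.5,0,0,12,0,0,-0.9],
  [8.5,0,0,12,0,0,-1.08],
  [8.5,0,0,12,0,0,-1.26],
  [8.5,0,0,12,0,0,-1.44],
  [8.5,0,0,12,0,0,-1.571],
  [8.5,0,0,12,0,0,-1.571],
  [8.5,0,0,12,0,0,-1.571],
])

```text
clock: 9.45
tool_pos: [0.5797, 0.11, 0.1397]
orientation: [[0.999, 0.048, -0.0], [0.048, -0.999, 0.0], [-0.0, -0.0, -1.0]]
contact_force: [-0.8, 0.1, 0.6]
opening: 0.996
gripper_force: 0.0
```

```bash
python3 w.py w4 die_disc; python3 - <<'E'
from m import *
d=np.load('/tmp/w4.npz');C=d['C'];im=d['img'];K=d['K'];EE=(d['R'],d['t'])
g=cv2.cvtColor(im,cv2.COLOR_RGB2GRAY)
m=rob(near(C,(.58,.11),.06,.018,.045));print('die',rect(C[m]),m.sum(),np.median(C[m][:,2]))
uv,st=disc(im,C,(.58,.11));print('disc',uv,st,onz({'K':K},uv,.033,EE).round(4))
# carrier
b=near(C,(.448,.023),.08,.045,.07);k,l,st,ce=cv2.connectedComponentsWithStats(b.astype(np.uint8))
for i in range(1,k):
    if st[i,4]>30: print('cheek',rect(C[l==i]),st[i,4],np.median(C[l==i][:,2]))
E
```

```text
9.45 [0.5797 0.11   0.1397] -87.2526184038149 [-0.e+00  1.e-04 -1.e+00] cam [0.657 0.114 0.264] [-29.2  54.2  33.2  89.5 -36.9  47.7 -68.7]
die_disc 0.74 [315.5 191.1] [0.5906 0.1121 0.0297]
die_disc 0.29 [392.1 310. ] [0.4932 0.0406 0.0525]
die (array([580.6, 108.8]), 59.8, 33.8, 1.55) 2686 0.028428732351885526
disc [318.20750988 202.93280632] [306 191  26  25 506] [0.5813 0.109  0.033 ]
cheek (array([489.5,  33.7]), 23.6, 10.5, -88.87) 412 0.053938231069880986
```

View pics/w4.png

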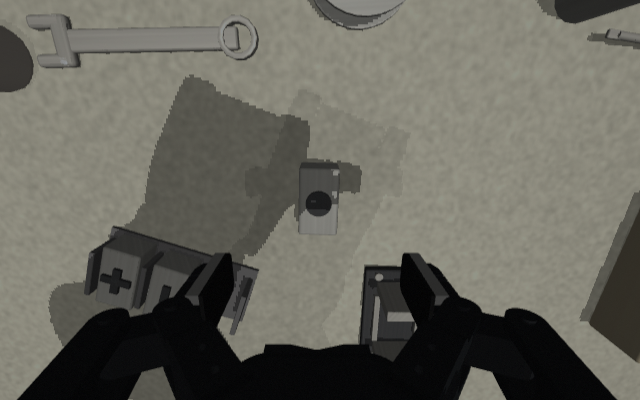

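Wrist view: the die lies free and level at (318,203), face up, with the bench clear around it. I'll check the fingertip depth against opening before regrasping, because the carrier's ribs need clearance.

```bash
python3 - <<'E'
import numpy as np
for n,z in(('w3',.1037),('w4',.1397)):
    d=np.load(f'/tmp/{n}.npz');C=d['C'];im=d['img'].max(-1)
    tp={'w3':(.5791,.1107),'w4':(.5797,.11)}[n]
    m=(np.hypot(C[...,0]-tp[0],C[...,1]-tp[1])<.07)&(im<40)&(C[...,2]>z-.045)
    h,_=np.histogram(z-C[m][:,2],np.arange(-.02,.046,.004));print(n,h)
E
```

```text
w3 [ 319  379 1959  172   93   74   18    0    0    0    0    0    0    0
    0    0]
w4 [466 443 382 368 291 207  59   0   0   0   0   0   0   0   0   0]
```

```bash
python3 - <<'E'
import numpy as np
d=np.load('/tmp/w4.npz');C=d['C'];P=C[245:320,395:450].reshape(-1,3);P=P[(P[:,2]>.1)];print('open',np.percentile(.1397-P[:,2],[90,98,99.5,100]).round(4))
d=np.load('/tmp/w3.npz');C=d['C']
for u0,u1 in((225,260),(378,415)):
    P=C[235:330,u0:u1].reshape(-1,3);P=P[P[:,2]>.05];P=P[abs(P[:,0]-.579)>.032];print('60',np.percentile(.1037-P[:,2],[90,98,99.5,100]).round(4))
E
```

```text
open [-0.0023  0.0031  0.0046  0.0065]
60 [0.0035 0.0079 0.0095 0.0107]
60 [0.0023 0.0068 0.009  0.0099]
```

>>> step_arm([
  [8.5,0,-0.1,-5,0,0,0],
  [8.5,0,-0.1,-9,0,0,0],
  [8.5,0,-0.1,-11,0,0,0],
  [8.5,0,-0.1,-11.6,0,0,0],
  [8.5,0,-0.1,-11.6,0,0,0],
  [2.5,0,-0.1,-11.6,0,0,0],
  [2.5,0,-0.1,-11.6,0,0,0],
  [2.5,0,-0.1,-11.6,0,0,0],
  [2.5,0,-0.1,-11.6,0,0,0],
  [2.5,0,-0.1,-11.6,0,0,0],
  [2.5,0,-0.1,-11.6,0,0,0],
  [2.5,0,-0.1,-11.6,0,0,0],
], squeeze=40)

```text
clock: 11.05
tool_pos: [0.5799, 0.1091, 0.0243]
orientation: [[0.999, 0.045, 0.001], [0.045, -0.999, 0.0], [0.001, -0.0, -1.0]]
contact_force: [-1.4, 0.8, 7.4]
opening: 0.389
gripper_force: 40.1
```

>>> step_arm([
  [2.5,0,0,1,0,0,0],
  [2.5,0,0,4,0,0,0],
  [2.5,0,0,8,0,0,0],
  [2.5,-3,-1.5,12,0,0,0],
  [2.5,-7,-3.5,13.5,0,0,0],
  [2.5,-11,-5.5,13.5,0,0,0],
  [2.5,-15,-7.5,13.5,0,0,0],
  [2.5,-17,-8.7,13.5,0,0,0],
  [2.5,-17,-8.7,13.5,0,0,0],
  [2.5,-17,-8.7,13.5,0,0,0],
])

```text
clock: 12.3
tool_pos: [0.4103, 0.0223, 0.159]
orientation: [[0.999, 0.045, 0.001], [0.045, -0.999, 0.0], [0.001, -0.0, -1.0]]
contact_force: [-1.0, -0.3, -1.1]
opening: 0.39
gripper_force: 40.2
```

```bash
python3 w.py w5 die_disc carrier_seat carrier; python3 - <<'E'
from m import *
d=np.load('/tmp/w5.npz');C=d['C'];im=d['img'];K=d['K'];EE=(d['R'],d['t'])
b=near(C,(.448,.023),.08,.045,.07);k,l,st,ce=cv2.connectedComponentsWithStats(b.astype(np.uint8))
for i in range(1,k):
    if st[i,4]>30: print('cheek',rect(C[l==i]),st[i],np.median(C[l==i][:,2]))
m=rob(near(C,(.45,.021),.075,.004,.013));print(' base',rect(C[m]),m.sum(),np.median(C[m][:,2]))
s=r.sense()['tool_pos']
m=rob(near(C,s,.04,s[2]-.01,s[2]+.012)&(im.max(-1)>60));P=C[m];print('die',rect(P),m.sum(),np.median(P[:,2])-s[2],'tcp',s.round(4))
E
```

```text
12.3 [0.4103 0.0223 0.159 ] -87.42102060576887 [ 9.e-04  4.e-04 -1.e+00] cam [0.488 0.026 0.283] [-21.6  40.3  24.9 124.4 -42.4  23.8 -49.7]
die_disc 0.77 [315.5 245.9] [0.4284 0.0243 0.1634]
carrier_seat 0.88 [320.4 144.9] [0.4557 0.0214 0.0085]
carrier_seat 0.77 [208.5 260.4] [0.3285 0.1342 0.0077]
carrier 0.98 [320.2 146.6] [0.4538 0.0213 0.0083]
carrier 0.94 [208.4 252.3] [0.3382 0.1334 0.0082]
cheek (array([488.8,  22. ]), 45.4, 9.3, -87.36) [292 100  61  14 851] 0.05425108417836237
cheek (array([417.3,  19.4]), 45.4, 6.2, -88.13) [294 192  55  11 495] 0.05383978827726456
 base (array([452. ,  20.6]), 109.2, 70.1, 2.26) 6028 0.008296319483665542
die (array([410.7,  22.8]), 60.1, 34.1, 1.9) 5987 0.004292304750267761 tcp [0.41   0.0223 0.1587]
```

View pics/w5.png

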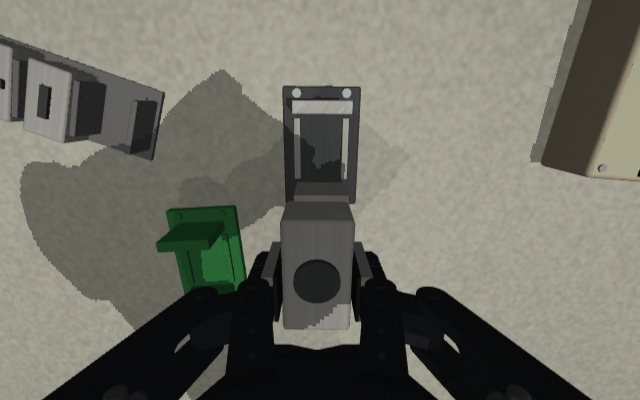

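Wrist view: die held square with the disc at (317,281), and the carrier beyond it with its far cheek at (322,107). Hover over the pocket with the die's bottom just above the cheek tops.

>>> step_arm([
  [2.5,2,-0.1,-2,0,0,0],
  [2.5,4.1,-0.2,-4,0,0,0],
  [2.5,4.1,-0.2,-6,0,0,0],
  [2.5,4.1,-0.2,-7,0,0,0],
  [2.5,4.1,-0.2,-7,0,0,0],
  [2.5,4.1,-0.2,-7,0,0,0],
])

```text
clock: 13.25
tool_pos: [0.4508, 0.02, 0.0893]
orientation: [[0.999, 0.045, 0.001], [0.045, -0.999, 0.0], [0.001, -0.0, -1.0]]
contact_force: [0.5, 0.1, -2.2]
opening: 0.389
gripper_force: 40.1
```

```bash
python3 w.py w6 die_disc; python3 - <<'E'
from m import *
d=np.load('/tmp/w6.npz');C=d['C'];im=d['img']
b=near(C,(.4518,.021),.08,.045,.062);k,l,st,ce=cv2.connectedComponentsWithStats(b.astype(np.uint8))
for i in range(1,k):
    if st[i,4]>30: print('cheek',rect(C[l==i]),st[i])
s=r.sense()['tool_pos']
m=rob(near(C,s,.04,s[2]-.01,s[2]+.012)&(im.max(-1)>60));print('die',rect(C[m]),m.sum(),s.round(4))
# side & top cameras
for n in('top','side'):
    p=r.snapshot(n);E=ext(p);D=cloud(p,E)
    b=near(D,(.4515,.0205),.08,.045,.062);k,l,st,ce=cv2.connectedComponentsWithStats(b.astype(np.uint8))
    for i in range(1,k):
        if st[i,4]>20: print(n,'cheek',rect(D[l==i]),st[i])
    m=near(D,s,.04,s[2]-.01,s[2]+.012)&(p['img'].max(-1)>60)
    if m.sum()>10:print(n,'die',rect(D[m]),m.sum())
    img=p['img'][:,:,::-1]
    if n=='side':cv2.imwrite('pics/side6.png',cv2.resize(img[170:270,220:350],(780,600),interpolation=2))
E
```

```text
13.25 [0.4508 0.02   0.0893] -87.4370377331776 [ 6.e-04  1.e-04 -1.e+00] cam [0.528 0.024 0.213] [-16.   49.3  17.2 119.7 -47.2  17.8 -46.3]
die_disc 0.96 [314.8 247.7] [0.4677 0.0224 0.0935]
die_disc 0.62 [316.2 210.8] [0.4809 0.0221 0.0802]
cheek (array([489.1,  22.2]), 46.2, 10.4, -87.54) [ 276  169   82   21 1627]
die (array([451. ,  20.6]), 60.1, 34.1, 2.46) 5923 [0.4509 0.0201 0.0893]
side cheek (array([486.3,   9.9]), 25.2, 10.6, -87.35) [295 218   8  11  48]
side cheek (array([412.4,  17.6]), 48.4, 11.1, -88.56) [265 226  13  16  96]
side die (array([447.3,  16.4]), 58.1, 44.1, 0.73) 188
```

View pics/side6.png

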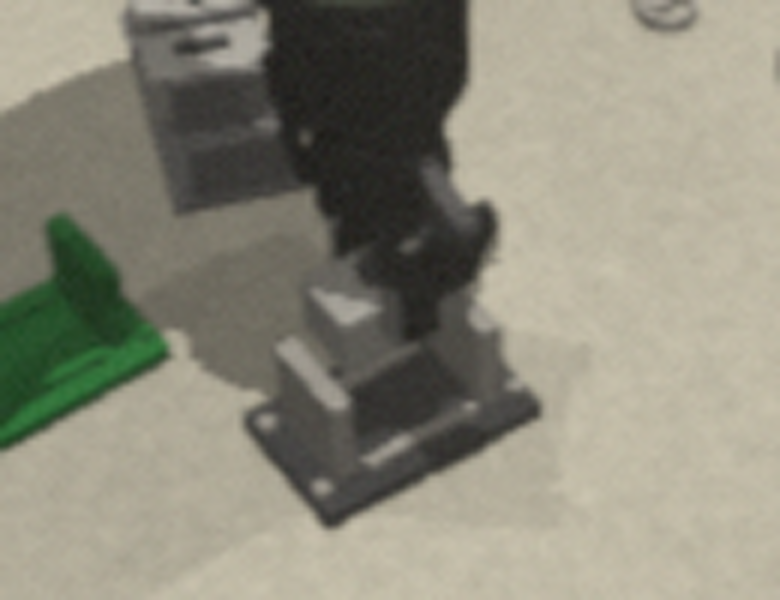

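Side crop: the die hovers between the cheeks, aligned with the pocket. The far cheek puts the pocket centre 1 mm further in +x, so I'll apply that and descend.

>>> step_arm([
  [2.5,0.1,0,0,0,0,0],
  [2.5,0.1,0,-1.2,0,0,0],
  [2.5,0.1,0,-2.4,0,0,0],
  [2.5,0.1,0,-3.2,0,0,0],
  [2.5,0.1,0,-3.8,0,0,0],
  [2.5,0.1,0,-3.8,0,0,0],
])

```text
clock: 14.2
tool_pos: [0.4516, 0.0199, 0.0506]
orientation: [[0.999, 0.045, -0.0], [0.045, -0.999, 0.0], [-0.0, -0.0, -1.0]]
contact_force: [-1.3, -0.5, -2.1]
opening: 0.388
gripper_force: 40.2
```

No contact at the cheeks. Continue down to the floor.

>>> step_arm([
  [2.5,0,0,-0.6,0,0,0],
  [2.5,0,0,-1.0,0,0,0],
  [2.5,0,0,-1.3,0,0,0],
  [2.5,0,0,-1.45,0,0,0],
  [2.5,0,0,-1.55,0,0,0],
  [2.5,0,0,-1.55,0,0,0],
])

```text
clock: 14.95
tool_pos: [0.4517, 0.02, 0.0353]
orientation: [[0.999, 0.045, 0.0], [0.045, -0.999, 0.0], [0.0, -0.0, -1.0]]
contact_force: [-1.1, -1.1, -1.8]
opening: 0.393
gripper_force: 40.2
```

>>> step_arm([
  [2.5,0,0,-0.05,0,0,0],
  [2.5,0,0,-0.1,0,0,0],
  [2.5,0,0,-0.13,0,0,0],
  [2.5,0,0,-0.13,0,0,0],
])

```text
clock: 15.45
tool_pos: [0.4517, 0.02, 0.0342]
orientation: [[0.999, 0.045, 0.0], [0.045, -0.999, 0.0], [0.0, -0.0, -1.0]]
contact_force: [-1.1, -1.1, 8.5]
opening: 0.388
gripper_force: 41.4
```

>>> step_arm([
  [4.5,0,0,0.05,0,0,0],
  [4.5,0,0,0.05,0,0,0],
  [6,0,0,0.05,0,0,0],
  [6,0,0,0.05,0,0,0],
  [8.5,0,0,3,0,0,0],
  [8.5,0,0,8,0,0,0],
  [8.5,0,0,12,0,0,0],
  [8.5,0,0,12,0,0,0],
  [8.5,0,0,12,0,0,0],
])

```text
clock: 16.58
tool_pos: [0.4515, 0.0202, 0.1536]
orientation: [[0.999, 0.045, -0.0], [0.045, -0.999, 0.0], [-0.0, -0.0, -1.0]]
contact_force: [0.0, -0.1, -0.4]
opening: 0.996
gripper_force: 0.0
```

```bash
python3 w.py w7 die_disc; python3 - <<'E'
from m import *
d=np.load('/tmp/w7.npz');C=d['C'];im=d['img'];EE=(d['R'],d['t'])
b=near(C,(.4518,.021),.08,.047,.062);k,l,st,ce=cv2.connectedComponentsWithStats(b.astype(np.uint8))
for i in range(1,k):
    if st[i,4]>30: print('cheek',rect(C[l==i]),st[i])
m=rob(near(C,(.4518,.021),.033,.025,.045));P=C[m];print('die',rect(P),m.sum())
A=np.c_[P[:,:2],np.ones(len(P))];print('plane',np.linalg.lstsq(A,P[:,2],rcond=None)[0].round(4),np.median(P[:,2]))
uv,st=disc(im,C,(.4518,.0205));print('disc',uv,st,onz({'K':d['K']},uv,.043,EE).round(4))
cv2.imwrite('pics/w7c.png',cv2.resize(im[100:300,190:450,::-1],(780,600)))
E
```

```text
16.575 [0.4515 0.0202 0.1536] -87.4148411103379 [-4.e-04  3.e-04 -1.e+00] cam [0.529 0.024 0.278] [-22.3  43.6  28.6 116.9 -41.6  29.8 -50.6]
die_disc 0.79 [314.9 189.1] [0.4629 0.0232 0.039 ]
cheek (array([488.9,  22.1]), 45.9, 10.5, -87.79) [287 154  60  15 824]
cheek (array([415.3,  19.1]), 45.8, 10.9, -88.24) [290 239  54  15 747]
die (array([449.9,  19.9]), 61.7, 33.4, 1.52) 2560
plane [ 0.0021 -0.0014  0.0379] 0.03848197337605112
disc [316.67951318 201.53144016] [304 190  26  24 493] [0.4531 0.0205 0.043 ]
```

View pics/w7c.png

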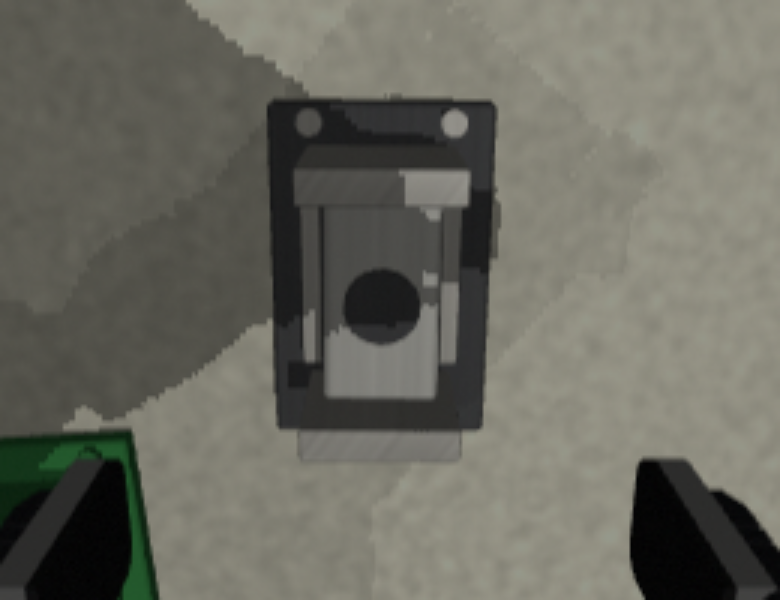

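Wrist crop: the die sits flat in the pocket, clear of cheeks and ribs, with the disc at (382,306). Now the dial.

>>> step_arm([
  [8.5,0,0,6,0,0,0],
  [8.5,0.5,-4,6.5,0,0,0.15],
  [8.5,1,-8,6.5,0,0,0.3],
  [8.5,1.5,-12,6.5,0,0,0.45],
  [8.5,2,-16,6.5,0,0,0.6],
  [8.5,2.5,-20,6.5,0,0,0.75],
  [8.5,3,-24,6.5,0,0,0.9],
  [8.5,3.9,-28.2,6.5,0,0,1.05],
  [8.5,3.9,-28.2,6.5,0,0,1.2],
  [8.5,3.9,-28.2,6.5,0,0,1.35],
  [8.5,3.9,-28.2,6.5,0,0,1.35],
  [8.5,3.9,-28.2,6.5,0,0,1.35],
])

```text
clock: 18.18
tool_pos: [0.4906, -0.262, 0.2185]
orientation: [[0.179, 0.984, -0.001], [0.984, -0.179, 0.001], [0.0, -0.001, -1.0]]
contact_force: [0.8, -0.5, -0.5]
opening: 0.996
gripper_force: 0.0
```

```bash
python3 w.py w8 dial_grip dial_pointer tag_disc tag_bar tag_cross panel; python3 - <<'E'
from m import *
d=np.load('/tmp/w8.npz');C=d['C'];im=d['img']
for lo,hi,nm in((.077,.1,'bar'),(.045,.075,'panel')):
    m=rob(near(C,(.49,-.262),.03 if nm=='bar' else .13,lo,hi));P=C[m];print(nm,rect(P),m.sum(),np.percentile(P[:,2],[5,50,95]).round(4))
E
```

```text
18.175 [ 0.4906 -0.262   0.2185] -10.291006166661825 [-6.e-04  5.e-04 -1.e+00] cam [ 0.505 -0.185  0.343] [19.8 41.4  9.7 91.7 -8.7 47.7 22.7]
dial_grip 0.86 [323.5 200.5] [ 0.4958 -0.2668  0.0858]
dial_pointer 0.63 [324.7 158.7] [ 0.5032 -0.2326  0.0613]
tag_disc 0.54 [376.  181.3] [ 0.5513 -0.2663  0.0548]
tag_bar 0.48 [362.5 148.8] [ 0.5415 -0.2305  0.0559]
tag_cross 0.62 [371.2 218.2] [ 0.5413 -0.3054  0.0549]
bar (array([ 496.5, -265.4]), 43.9, 13.9, 79.6) 695 [0.0839 0.0858 0.0871]
panel (array([ 516. , -266.3]), 150.3, 139.4, -2.27) 18138 [0.0521 0.0535 0.0612]
```

View pics/w8.png

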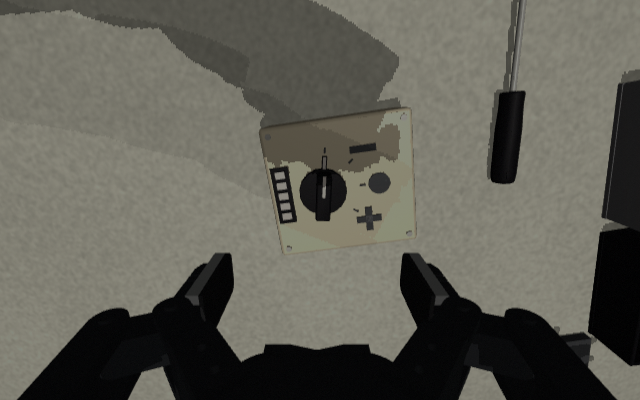

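Wrist view: the dial is at (323,190) with its pointer towards image top (world +y). The tags run bar, disc (379,183), cross in clockwise order, so the turn is 80° clockwise. Descend and grip.

>>> step_arm([
  [8.5,0.55,-0.35,-6,0,0,-0.01],
  [8.5,0.55,-0.35,-10,0,0,-0.01],
  [8.5,0.55,-0.35,-12,0,0,-0.01],
  [8.5,0.55,-0.35,-13.1,0,0,-0.01],
  [8.5,0.55,-0.35,-13.1,0,0,-0.01],
  [0.8,0.55,-0.35,-13.1,0,0,-0.01],
  [0.8,0.55,-0.35,-13.1,0,0,-0.01],
  [0.8,0.55,-0.35,-13.1,0,0,-0.01],
  [0.8,0.55,-0.35,-13.1,0,0,-0.01],
  [0.8,0.55,-0.35,-13.1,0,0,-0.01],
  [0.8,0.55,-0.35,-13.1,0,0,-0.01],
  [0.8,0.55,-0.35,-13.1,0,0,-0.01],
  [0.8,0.55,-0.35,-13.1,0,0,-0.01],
], squeeze=40)

```text
clock: 20.15
tool_pos: [0.4963, -0.2655, 0.0883]
orientation: [[0.185, 0.983, 0.0], [0.983, -0.185, -0.0], [-0.0, 0.0, -1.0]]
contact_force: [-0.4, 1.6, 5.5]
opening: 0.152
gripper_force: 42.8
```

>>> step_arm([
  [0.8,0,0,0,0,0,-0.12],
  [0.8,0,0,0,0,0,-0.24],
  [0.8,0,0,0,0,0,-0.36],
  [0.8,0,0,0,0,0,-0.48],
  [0.8,0,0,0,0,0,-0.6],
  [0.8,0,0,0,0,0,-0.72],
  [0.8,0,0,0,0,0,-0.84],
  [0.8,0,0,0,0,0,-0.96],
  [0.8,0,0,0,0,0,-1.08],
  [0.8,0,0,0,0,0,-1.2],
  [0.8,0,0,0,0,0,-1.32],
  [0.8,0,0,0,0,0,-1.4],
  [0.8,0,0,0,0,0,-1.4],
  [0.8,0,0,0,0,0,-1.4],
])

```text
clock: 21.9
tool_pos: [0.497, -0.2665, 0.0884]
orientation: [[1.0, -0.015, 0.002], [-0.015, -1.0, -0.002], [0.002, 0.002, -1.0]]
contact_force: [5.3, -4.8, -0.7]
opening: 0.151
gripper_force: 42.1
```

Release, rise and check.

>>> step_arm([
  [4,0,0,0,0,0,0],
  [6,0,0,0,0,0,0],
  [8.5,0,0,0,0,0,0],
  [8.5,0,0,0,0,0,0],
  [8.5,0,0,4,0,0,0],
  [8.5,0,0,9,0,0,0],
  [8.5,0,0,13,0,0,0],
  [8.5,0,0,13,0,0,0],
  [8.5,0,0,13,0,0,0],
])

```text
clock: 23.02
tool_pos: [0.4961, -0.2652, 0.2174]
orientation: [[1.0, -0.015, -0.0], [-0.015, -1.0, 0.001], [-0.0, -0.001, -1.0]]
contact_force: [-0.2, -0.4, 0.1]
opening: 0.996
gripper_force: 0.0
```

```bash
python3 w.py w9 dial_pointer tag_disc; python3 - <<'E'
from m import *
d=np.load('/tmp/w9.npz');C=d['C'];im=d['img']
m=rob(near(C,(.496,-.2655),.03,.077,.1));print('bar',rect(C[m]),m.sum())
m=rob(near(C,(.496,-.262),.13,.045,.075));print('panel',rect(C[m]))
p=r.snapshot('top');E=ext(p);D=cloud(p,E)
for c,z0,z1 in(((.4735,.2015),.02,.05),((.452,.0205),.03,.05),((.49,.26),.02,.05)):
    m=near(D,c,.02,z0,z1);print(c,m.sum())
a=cv2.resize(im[110:290,220:440,::-1],(400,328));b=cv2.resize(p['img'][200:290,190:350,::-1],(583,328))[:, :400]
b=cv2.resize(p['img'][205:275,195:345,::-1],(400,187));b=np.vstack([b,np.zeros((141,400,3),np.uint8)])
cv2.imwrite('pics/w9c.png',np.hstack([a,b]))
E
```

```text
23.025 [ 0.4961 -0.2652  0.2174] -90.86404510463757 [-5.e-04  7.e-04 -1.e+00] cam [ 0.574 -0.266  0.341] [  7.5  46.3  36.   90.8 -32.   53.6 -36.3]
dial_pointer 0.77 [320.8 153.8] [ 0.5319 -0.2688  0.0619]
dial_pointer 0.38 [316.6 159.3] [ 0.5244 -0.2648  0.0516]
tag_disc 0.9 [321.1 129.5] [ 0.5539 -0.27    0.0552]
tag_disc 0.68 [320.8 155. ] [ 0.5297 -0.2688  0.0603]
bar (array([ 496.7, -266.7]), 43.7, 13.7, -1.15) 700
panel (array([ 516.8, -267.3]), 149.4, 140.5, -2.22)
(0.4735, 0.2015) 8
(0.452, 0.0205) 199
(0.49, 0.26) 211
```

View pics/w9c.png

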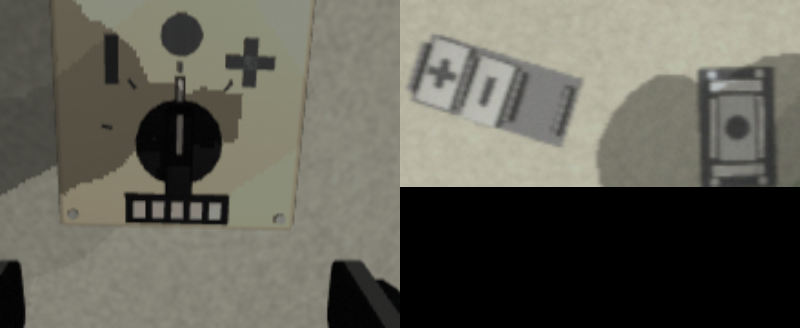

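The crop shows the pointer nose (180,85) lined up with the round tag (182,35), the die in the carrier (737,127), and the other two dies in place. Handing in.

```bash
python3 -c "
from bench import r
print(r.sign_off())"
```

```text
the job is handed in; nothing more can be done
None
```

The round-face die lies flat and face up in the grey carrier's pocket, the dial pointer rests at the round tag, the bar and cross dies are still in the rack, and I handed the job in at about 23 s on the robot's clock.

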